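# Lock the leaf onto the brush drying board with its cam lock

## Robot

A 6-joint arm with a two-finger parallel gripper is mounted at the origin on a cart in front of the work surface, level with it; the furniture and walls round the work are solid. World frame = base frame: x ahead of the robot, y to its left, z up, the work surface at z = 0. Lengths are in m, angles in rad, forces in N, time in s.
With the tool pointing down it reaches from about 0.225 to 0.875 m from the base axis. Payload 3.4 kg.
Tool frame: the origin (TCP) lies at the very end of the fingers, on their centre line; the grasp point (between the pads) lies 19 mm behind it; z points along the fingers, y is the line along which they close (so a half turn about z gives the same grasp; the last joint's range is limited). The gripper opens to 85 mm and grips with 20 to 120 N. Pads are 22 mm wide; open, the fingers measure 114 mm over their backs; the gripper's body (76 mm by 85 mm) begins 54 mm behind the grasp point. The pads swing forward as they close: fully open they stand 13 mm farther back than shut.
Start: joints at [1.04, 0.276, 1.505, -0, 1.361, -0.121], TCP at [0.229, 0.527, 0.231] pointing down, gripper open.
Joint ranges: [-2.89, 2.89], [-0.75, 2.08], [0.22, 2.7], [-1.18, 4.32], [0.11, 2.71], [-2.7, 2.7]. Speed limits (rad/s): [2.57, 2.57, 3.14, 3.14, 3.14, 3.14].

## Interface

Orientations are given as a rotation vector (axis times angle).
In Python, from workcell import env, snapshot, order, nets gives the robot as it stands.
- The arm moves only by the tool send_rows, never from a script. Its argument "increments" is a list of rows, each an object of numbers: "rx", "ry", "rz": the turn, a rotation vector about the tool's x, y, z in rad; "x", "y", "z": the shift along the tool's x, y, z in mm; "jaw": the opening, from -1 (shut) to 1 (fully open). In form: [{"rx": .., "ry": .., "rz": .., "x": .., "y": .., "z": .., "jaw": ..}, ...]. A call has 1 to 8 rows; each row is the pose to reach, as a shift and turn from the pose commanded when the call began, along the tool's axes at that moment; what a row does not reach only later rows make up. A row lasts 1/8 s, in which the tool goes at most 62.5 mm and 10.7 degrees, less where a joint would pass 70% of its speed; a pose out of reach is approached as far as the arm can. A call with a gripper value outside its range is refused whole. The fingers move at their own pace and stop on an object; "force" is the grip in N (left out, the last holds). Time passes only in rows, so rows that repeat a pose let the fingers close. It gives the time, the measured TCP pose, the force, the opening and the grip force at its end, in the units of the state.
- env.read_state(): the state, without advancing time (a new reading comes with each control period).
- snapshot(name): name is "side" or "top" or "wrist"; returns a dict with "color" (384x512x3 uint8, red, green, blue), "fov_y" (degrees; the focal length in pixels is half the picture's height over the tangent of half this angle, whatever the lens; pixels are square), "cx", "cy" (the principal point, pixels), "origin" and "rotation" of the camera in the world; the wrist camera has in their place "hand_eye" (4x4, takes a point from camera to tool coordinates, whose origin is the TCP and whose axes are the flange's). Camera axes: x right, y down, z forward; pixel columns grow to the right and rows downward; lengths in m; the calibration is good to about 2 mm. A picture is of the moment at which its call begins: read the wrist's pose just before it. There is no depth.
- order.close_job(): hands the job in; it is judged then, once.
Trained networks look in a picture, given as the dict that the camera call returned (one of the last four; its "shot" number tells which), for a name from the list of things; names that differ only in an ending like _2 or _b are one class to them, and where a whole thing is asked for, a point or a joint stands for the part that bears it (a point fixed in the world has none). Each returns a list of dicts, best first, with "conf" (0 to 1); they miss things now and then, are a little off and sometimes report something else, mostly with a low value. They report only what shows in the picture. A call takes as long as a camera call.
- nets.spot_in(picture, label): "position" ([x, y, z] in m, in world coordinates, good to about 4 mm: the middle of the surface that is visible of it).
- nets.spot_point(picture, label): "position" ([x, y, z] in m, in world coordinates, good to about 4 mm: a listed point, or the origin of a listed thing).
The state is a dict: "time_s": time; "qpos": joint angles; "dq": joint speeds; "joint_torque": joint torques, N m; "eef_pos": TCP position; "tcp_rot": TCP orientation; "ft_force": force on the tool from outside, world axes, zero at the start; "wrist_torque": the same for the moment, N m; "grip_width": finger opening in m; "gripper_force": force on a finger pad.
Only numpy, scipy, OpenCV 4.12 (cv2) and the standard library are available. Lean on these libraries where they do the work, as an engineer would, in place of code of your own. Each camera call takes 0.05 s, during which the arm holds its last target. There are 200 camera calls.

## Task

Slide the loose leaf up to the brush drying board until its dowels and bolt are in the board's edge and it meets the rubber strip, and let go of it. Then take the knob of the cam lock and turn it clockwise, about half a turn, until the hook has drawn the leaf flush and tight; feel for the resistance to rise clearly and stop there, for forcing the lock tears the bolt out of the wood. Leave the brushes on the board and the things on the bench where they are.

Things in the scene. Friction and masses are not known exactly. Their poses are not given: they have to be found in the camera images.
- board: Brown wooden drying board, 160 (x) by 220 (y) by 32 mm thick, fixed to the bench; origin under its centre. Its +y edge is the joint edge: a rubber strip stands 3 mm proud of it and resists with 4 N at first touch, 11 N when pressed flush; two bores 13 mm wide, 16 mm above the bench, at x = +-58 mm; between them an open slot 20 mm wide leads to the lock. Rail on top at y = -101 mm.
- board_edge (a point): Middle of the joint edge at the board's top, 32 mm above the bench; axes as the board's, y points out of the edge towards the leaf.
- lock: Open aluminium lock case, 74 by 73 mm, let into the board behind the slot, with the steel cam in it; fixed. Origin: cam's axis at bench height, about 40 mm behind the joint edge; axes as the board's. It was let in by hand, up to 1.6 mm nearer to or farther from the edge, so the cam comes tight sooner or later from board to board.
- cam (a joint): Cam angle, rad, growing clockwise from above, -0.5 to 4.0. Below 0.15 the hook is open to the bolt; from 0.5 it is behind its head and draws it 2.7 mm a rad against a spring washer. Flush at 2.0 to 3.4, tight 0.1 to 0.3 later. Force along the knob's path: 1 to 8 N while it turns and draws in the strip, 11 to 16 N tight, over 20 N too much. Stays where left, even loaded.
- cam_handle (a point): Middle of the round black knob, 13 to 15 mm thick, free to spin, 40 to 70 mm above the bench (point at 56), on the cam's flat lever 52 mm from the cam's axis. It goes round with the cam: at cam = 0 the lever points along the board's x, 0.175 rad towards its y; clockwise the knob then sweeps over the board's middle to its -x side.
- leaf: Loose brown wooden leaf, 160 (x) by 100 (y) by 32 mm thick, 0.6 kg, flat on the bench; origin under its centre. Its -y face mates with the board's edge; joined, its axes are parallel to the board's and its origin at the board's x = 0, y = 160 mm. Two round-ended dowels, 10 mm thick, stand 17 mm out of that face at x = +-58 mm, 16 mm above the bench.
- leaf_edge (a point): Middle of the leaf's mating face at its top, 32 mm above the bench; axes as the leaf's. Joined, it coincides with board_edge.
- leaf_rail (a point): Middle of the top of the leaf's pale end rail, by which it can be gripped: 16 mm thick (y), 148 mm long (x), 26 mm high (from 32 to 58 mm above the bench), at the leaf's y = +40 mm. Battens 10 mm high stand 45 to 59 mm to either side of its middle.
- bolt_head (a point): Centre of the bolt's upright steel T-head, 9 mm thick, 24 mm in front of the leaf's mating face and 16 mm above the bench.
- brush_00: Black-handled brush, 133x26x14 mm, loose, drying on the board's low battens at the board's y = -45 mm, its top 56 mm above the bench.
- brush_03: A like brush on the battens at the board's y = -80 mm, loose.
- mallet: Mallet with black rubber head and wooden handle, 228 mm long, lying on the bench to the left.
- glue_bottle: Glue bottle with red cap, 52 mm wide, 158 mm high, at the back right.
- count_pad: Notepad with a red edge, 140x100x12 mm, front right.
- brush_40: Black-handled brush, 134x27x14 mm, lying on the bench in front of the board.

How it is judged:
By the outcome, as a careful person would: the job done as asked, in the order asked, and still so for the second after the job is handed in, with the robot touching nothing.
It also fails if it takes over 64 s, if anything falls off the work surface, if the arm or the gripper's body presses on something with over 40 N, if the wrist force passes 120 N, or if a joint passes its speed limit or range.

## Working session

There is one attempt and no reset: what is moved stays moved. The work goes in short steps, Python scripts to look and compute and a tool call to move; the robot and the scene stay as the last step left them, time stands still between calls to the robot, and variables do not carry over. Pictures are saved under pics/ and viewed, at most 11 in all, crops included, and the job is handed in when it is done.

Besides the shell and the picture viewer there is one more tool, called after "Emit:" as a command line: name --argument value ..., lists and objects as JSON in quotes. send_rows: Moves the arm, as the interface text tells. Its arguments: {"type":"object","properties":{"increments":{"type":"array","items":{"type":"object","properties":{"rx":{"type":"number"},"ry":{"type":"number"},"rz":{"type":"number"},"x":{"type":"number"},"y":{"type":"number"},"z":{"type":"number"},"jaw":{"type":"number"}}}},"force":{"type":"number"}},"required":["increments"]}

```bash
mkdir -p pics; cat > h.py <<'E'
import numpy as np, cv2
from workcell import env, snapshot, order, nets
from scipy.spatial.transform import Rotation as R
def save(p,n): cv2.imwrite('pics/'+n+'.png',p['color'][:,:,::-1])
def proj(p,X):
    c=np.array(p['rotation']).T@(np.array(X)-p['origin']); f=192/np.tan(np.radians(p['fov_y'])/2)
    return c[0]/c[2]*f+p['cx'],c[1]/c[2]*f+p['cy']
def ray(p,u,v,z):
    f=192/np.tan(np.radians(p['fov_y'])/2)
    d=np.array(p['rotation'])@np.array([(u-p['cx'])/f,(v-p['cy'])/f,1]); o=np.array(p['origin'])
    return o+d*(z-o[2])/d[2]
E
python3 - <<'E'
from h import *
s=env.read_state(); print({k:np.round(v,3) for k,v in s.items()})
for n in ['top','side']:
    p=snapshot(n); save(p,n+'0'); print(n,p['fov_y'],np.round(p['origin'],3),np.round(p['rotation'],3).tolist())
    for l in ['board','board_edge','lock','cam_handle','leaf','leaf_edge','leaf_rail','bolt_head','brush_00','glue_bottle','mallet','count_pad']:
        r=nets.spot_point(p,l); print(l,[(np.round(q['position'],4).tolist(),round(q['conf'],2)) for q in r[:2]])
E
```

```text
{'time_s': np.float64(0.0), 'qpos': array([ 1.04 ,  0.277,  1.506,  0.   ,  1.361, -0.121]), 'dq': array([ 0.001, -0.   , -0.001,  0.   ,  0.   , -0.002]), 'joint_torque': array([-0.0000e+00, -4.1677e+01, -2.4581e+01, -0.0000e+00,  1.1000e-02,
       -0.0000e+00]), 'eef_pos': array([0.229, 0.527, 0.23 ]), 'tcp_rot': array([-6.390e-01, -3.075e+00,  3.000e-03]), 'ft_force': array([-0.604, -0.21 , -0.029]), 'wrist_torque': array([ 0.009,  0.028, -0.014]), 'gripper_force': np.float64(0.0), 'grip_width': np.float64(0.085)}
top 56.58540667959665 [0.379 0.084 0.97 ] [-2.127, 2.114, -0.176]
board [([0.5697, 0.005, 0.0001], 0.81)]
board_edge [([0.577, 0.1135, 0.0352], 0.8)]
lock [([0.5779, 0.0805, 0.0022], 0.76), ([0.6288, 0.0768, 0.0587], 0.5)]
cam_handle []
leaf [([0.5956, 0.2342, -0.0021], 0.91)]
leaf_edge [([0.5966, 0.1887, 0.0353], 0.91), ([0.5953, 0.2366, -0.0013], 0.45)]
leaf_rail [([0.5893, 0.279, 0.0548], 0.67), ([0.5993, 0.1878, 0.036], 0.4)]
bolt_head [([0.6011, 0.1636, 0.0203], 0.58)]
brush_00 [([0.5694, -0.0768, 0.0448], 0.8), ([0.3885, 0.0629, -0.0035], 0.74)]
glue_bottle [([0.7
[... 216 characters left out ...]
 1.278 0.809] [-0.093, 2.71, -1.524]
board [([0.5739, 0.0063, -0.0017], 0.67)]
board_edge [([0.5804, 0.1122, 0.0314], 0.83)]
lock [([0.5763, 0.0714, -0.0017], 0.75)]
cam_handle [([0.3901, 0.0556, 0.0041], 0.71), ([0.6326, 0.0836, 0.0584], 0.5)]
leaf [([0.5922, 0.2399, -0.0022], 0.93)]
leaf_edge [([0.5967, 0.1883, 0.034], 0.69), ([0.4125, -0.2437, 0.0039], 0.44)]
leaf_rail [([0.5902, 0.2805, 0.0578], 0.63)]
bolt_head [([0.5978, 0.1636, 0.0152], 0.69)]
brush_00 [([0.386, 0.058, 0.001], 0.66), ([0.5656, -0.0424, 0.0444], 0.62)]
glue_bottle [([0.711, -0.2478, -0.0017], 0.44)]
mallet [([0.5508, 0.4448, -0.0048], 0.65), ([0.3854, 0.0589, 0.0033], 0.32)]
count_pad [([0.4103, -0.245, 0.0036], 0.67)]
```

```bash
sed -i "s/np.array(p\['rotation'\])/R.from_rotvec(p['rotation']).as_matrix()/" h.py
python3 - <<'E'
from h import *
for n in ['top']:
    p=snapshot(n); c=p['color']; save(p,n+'1')
    for X in [(0.577,.1135,.032),(.5966,.1887,.032),(.589,.279,.058),(.63,.08,.056)]: print(np.round(proj(p,X)))
    u,v=map(int,proj(p,(.59,.13,.03)));print(u,v)
    a=c[max(0,v-100):v+100,max(0,u-133):u+133]; print(max(0,u-133),max(0,v-100)); cv2.imwrite('pics/topc.png',cv2.resize(a[:,:,::-1],None,fx=3,fy=3,interpolation=cv2.INTER_CUBIC))
E
```

```text
[249. 186.]
[221. 179.]
[186. 179.]
[262. 165.]
242 181
109 81
```

View pics/topc.png

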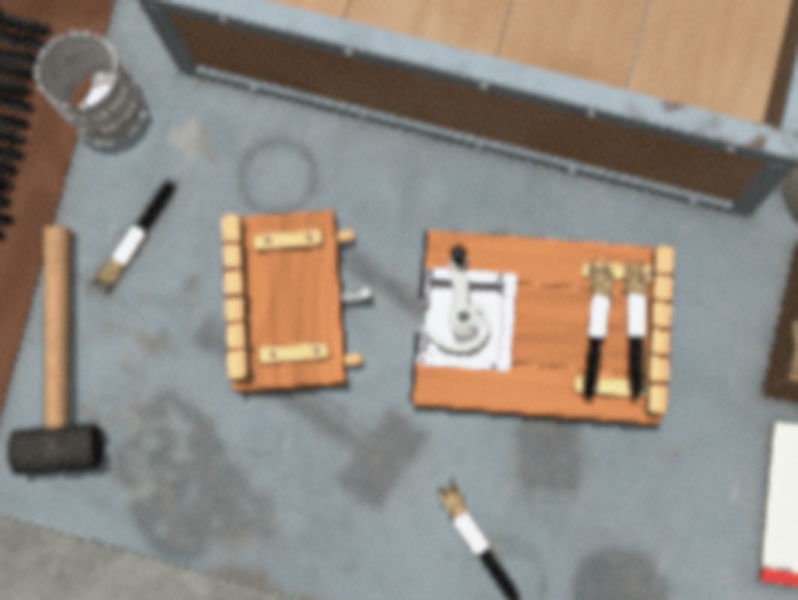

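View pics/side0.png

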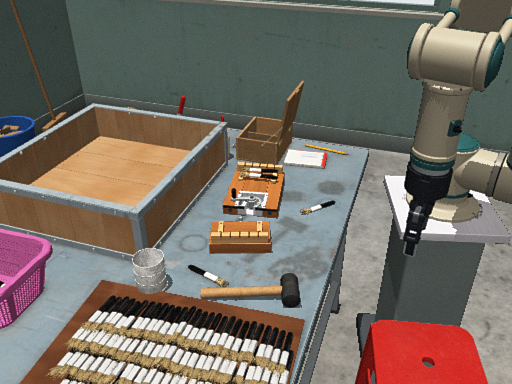

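Emit:
send_rows --increments '[{"x": -60, "y": -12, "rz": -0.07}, {"x": -120, "y": -24, "rz": -0.14}, {"x": -180, "y": -36, "rz": -0.21}, {"x": -240, "y": -48, "rz": -0.28}, {"x": -300, "y": -60, "rz": -0.35}, {"x": -360, "y": -72, "rz": -0.42}, {"x": -410, "y": -81, "rz": -0.49}, {"x": -429, "y": -83, "rz": -0.49}]'

```text
validation failed for argument at $.in...
```

```bash
cat >> h.py <<'E'
def wrist():
    s=env.read_state(); p=snapshot('wrist'); T=np.eye(4); T[:3,:3]=R.from_rotvec(s['tcp_rot']).as_matrix(); T[:3,3]=s['eef_pos']
    C=T@np.array(p['hand_eye']); p2=dict(p); p2['origin']=C[:3,3]; p2['rotation']=R.from_matrix(C[:3,:3]).as_rotvec(); return p,p2
def st():
    s=env.read_state(); M=R.from_rotvec(s['tcp_rot']).as_matrix()
    print('t',round(float(s['time_s']),2),'p',np.round(s['eef_pos'],4),'tx',np.round(M[:,0],3),'ty',np.round(M[:,1],3),'F',np.round(s['ft_force'],1),'tau',np.round(s['wrist_torque'],2),'w',round(float(s['grip_width']),4),'q',np.round(s['qpos'],2)); return s,M
E
python3 - <<'E'
from h import *
st()
p,p2=wrist(); save(p,'w1'); print(p2['origin'],p2['fov_y'])
for l in ['board_edge','lock','cam_handle','leaf','leaf_edge','leaf_rail','bolt_head']:
    r=nets.spot_point(p,l); print(l,[(np.round(q['position'],4).tolist(),round(q['conf'],2),np.round(proj(p2,q['position']))) for q in r[:2]])
E
```

```text
t 1.35 p [0.2291 0.5274 0.2313] tx [-0.917  0.398 -0.   ] ty [0.398 0.917 0.   ] F [-0.1  0.1  0.2] tau [ 0.04  0.04 -0.03] w 0.0853 q [ 1.04  0.28  1.5  -0.    1.36 -0.12]
[0.16638522 0.55387449 0.37314162] 64.9272999224872
board_edge []
lock []
cam_handle []
leaf []
leaf_edge []
leaf_rail []
bolt_head []
```

View pics/w1.png

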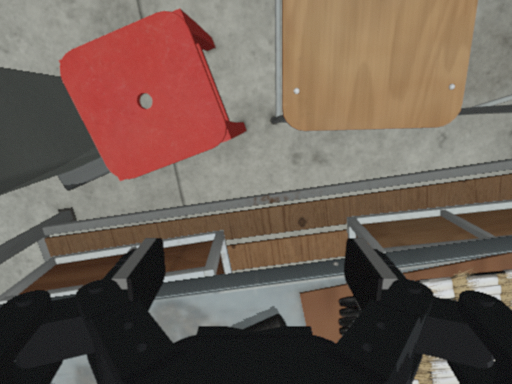

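Emit:
send_rows --increments '[{"rx": 0, "ry": 0, "rz": -0.07, "x": -60, "y": -12, "z": 0, "jaw": 1}, {"rx": 0, "ry": 0, "rz": -0.14, "x": -120, "y": -24, "z": 0, "jaw": 1}, {"rx": 0, "ry": 0, "rz": -0.21, "x": -180, "y": -36, "z": 0, "jaw": 1}, {"rx": 0, "ry": 0, "rz": -0.28, "x": -240, "y": -48, "z": 0, "jaw": 1}, {"rx": 0, "ry": 0, "rz": -0.35, "x": -300, "y": -60, "z": 0, "jaw": 1}, {"rx": 0, "ry": 0, "rz": -0.42, "x": -360, "y": -72, "z": 0, "jaw": 1}, {"rx": 0, "ry": 0, "rz": -0.49, "x": -410, "y": -81, "z": 0, "jaw": 1}, {"rx": 0, "ry": 0, "rz": -0.49, "x": -429, "y": -83, "z": 0, "jaw": 1}]'

```text
time_s: 2.75
eef_pos: [0.5919, 0.2782, 0.2308]
tcp_rot: [-0.121, 3.139, -0.001]
ft_force: [-0.4, 0.7, -0.2]
grip_width: 0.0851
gripper_force: 0.0
```

```bash
python3 - <<'E'
from h import *
st()
p,p2=wrist(); save(p,'w2'); print(p2['origin'],p2['fov_y'])
for l in ['board_edge','lock','cam_handle','leaf','leaf_edge','leaf_rail','bolt_head']:
    r=nets.spot_point(p,l); print(l,[(np.round(q['position'],4).tolist(),round(q['conf'],2),np.round(proj(p2,q['position']))) for q in r[:2]])
E
```

```text
t 2.75 p [0.5919 0.2782 0.2308] tx [-0.997 -0.077 -0.   ] ty [-0.077  0.997 -0.   ] F [-0.4  0.7 -0.2] tau [ 0.03 -0.02  0.01] w 0.0851 q [ 0.33  0.4   1.32 -0.    1.42 -1.31]
[0.52366317 0.27237576 0.37265719] 64.9272999224872
board_edge []
lock [([0.5762, 0.0749, -0.0008], 0.89, array([ 90., 137.]))]
cam_handle [([0.628, 0.0801, 0.0558], 0.93, array([ 71., 191.]))]
leaf [([0.5911, 0.2399, 0.0009], 0.88, array([224., 160.]))]
leaf_edge [([0.6011, 0.191, 0.03], 0.79, array([179., 170.]))]
leaf_rail [([0.5924, 0.2791, 0.0554], 0.96, array([256., 173.]))]
bolt_head [([0.5987, 0.1626, 0.0164], 0.69, array([158., 163.]))]
```

View pics/w2.png

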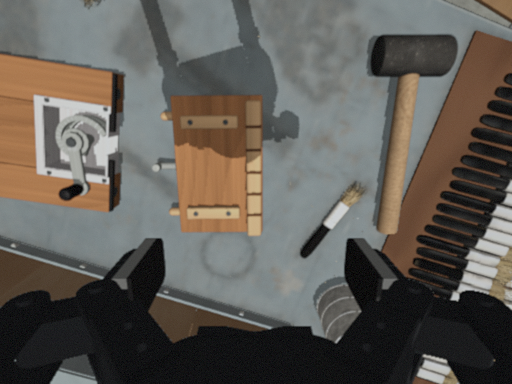

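```bash
python3 - <<'E'
from h import *
p,p2=wrist(); c=p['color'].astype(float); r,g,b=c[...,0],c[...,1],c[...,2]
m=(r-b>55).astype(np.uint8)
def edge_h(v,u0,u1,inside_right):   # subpixel via r-b crossing
    s=(r-b)[v,u0:u1]; k=np.where(np.diff((s>60).astype(int))!=0)[0]
    if len(k)==0: return None
    k=k[0] if inside_right else k[-1]
    return u0+k+(60-s[k])/(s[k+1]-s[k])
def edge_v(u,v0,v1,first):
    s=(r-b)[v0:v1,u]; k=np.where(np.diff((s>60).astype(int))!=0)[0]
    if len(k)==0: return None
    k=k[0] if first else k[-1]
    return v0+k+(60-s[k])/(s[k+1]-s[k])
def fit(pts):
    P=np.array([ray(p2,u,v,.032)[:2] for u,v in pts]); 
    vx,vy,x0,y0=cv2.fitLine(P.astype(np.float32),cv2.DIST_HUBER,0,1e-5,1e-5).ravel()
    n=np.array([-vy,vx]); res=np.abs((P-[x0,y0])@n); 
    if abs(vx)>abs(vy): s=np.sign(vx)
    else: s=np.sign(vy)
    return np.array([x0,y0]),s*np.array([vx,vy]),res.mean()*1e3
L=dict(leaf_e=[(edge_h(v,160,200,True),v) for v in list(range(104,112))+list(range(124,158))+list(range(174,204))+list(range(218,226))],
 leaf_t=[(u,edge_v(u,80,115,True)) for u in range(182,240)], leaf_b=[(u,edge_v(u,220,245,False)) for u in range(188,242)],
 board_e=[(edge_h(v,100,126,False),v) for v in list(range(78,96))+list(range(180,204))],
 board_t=[(u,edge_v(u,40,90,True)) for u in range(5,108)], board_b=[(u,edge_v(u,180,225,False)) for u in range(5,105)])
F={}
for k,v in L.items():
    v=[q for q in v if None not in q]; F[k]=fit(v); print(k,len(v),np.round(F[k][0],4),np.round(np.degrees(np.arctan2(F[k][1][1],F[k][1][0])),2),round(F[k][2],2),np.round(v[0],1),np.round(v[-1],1))
def inter(a,b):
    t=np.linalg.solve(np.c_[a[1],-b[1]],b[0]-a[0]); return a[0]+t[0]*a[1]
for o in ['leaf','board']:
    a,b=inter(F[o+'_e'],F[o+'_t']),inter(F[o+'_e'],F[o+'_b']); print(o,'mid',np.round((a+b)/2,4),'len',np.linalg.norm(a-b))
k=np.zeros((384,512,3),np.uint8)
E
```

```text
leaf_e 80 [0.5992 0.1887] 4.74 0.2 [168.9 104. ] [177.8 225. ]
leaf_t 43 [0.5162 0.2304] 95.13 0.5 [182.   98.6] [238.   98.8]
leaf_b 54 [0.673  0.2394] 94.89 0.08 [188.  232.9] [241.  232.7]
board_e 37 [0.5463 0.1166] -4.34 0.25 [109.4  78. ] [106. 203.]
board_t 103 [0.4956 0.0617] 85.48 0.07 [ 5.  56.4] [107.   73.6]
board_b 100 [0.6531 0.048 ] 85.65 0.07 [  5.  198.1] [104.  212.5]
leaf mid [0.5986 0.1886] len 0.15676871
board mid [0.5789 0.1142] len 0.15790752
```

Emit:
send_rows --increments '[{"rx": 0, "ry": 0, "rz": -0.008, "x": 1, "y": 0, "z": 60, "jaw": 1}, {"rx": 0, "ry": 0, "rz": -0.008, "x": 1, "y": 0, "z": 120, "jaw": 1}, {"rx": 0, "ry": 0, "rz": -0.008, "x": 1, "y": 0, "z": 165, "jaw": 1}, {"rx": 0, "ry": 0, "rz": -0.008, "x": 1, "y": 0, "z": 185, "jaw": 0}, {"rx": 0, "ry": 0, "rz": -0.008, "x": 1, "y": 0, "z": 194, "jaw": -0.2}, {"rx": 0, "ry": 0, "rz": -0.008, "x": 1, "y": 0, "z": 194, "jaw": -1}, {"rx": 0, "ry": 0, "rz": -0.008, "x": 1, "y": 0, "z": 194, "jaw": -1}, {"rx": 0, "ry": 0, "rz": -0.008, "x": 1, "y": 0, "z": 194, "jaw": -1}]' --force 50

```text
time_s: 4.2
eef_pos: [0.5894, 0.2797, 0.039]
tcp_rot: [-0.139, 3.136, -0.001]
ft_force: [-0.0, -3.7, 4.9]
grip_width: 0.0152
gripper_force: 54.1
```

```bash
python3 - <<'E'
from h import *
st()
E
```

```text
t 4.2 p [0.5894 0.2797 0.039 ] tx [-0.996 -0.089 -0.002] ty [-0.089  0.996 -0.001] F [-0.  -3.7  4.9] tau [-0.48  0.12  0.09] w 0.0152 q [ 0.34  0.54  1.59 -0.    1.01 -1.32]
```

Emit:
send_rows --increments '[{"rx": 0, "ry": 0, "rz": 0.03, "x": 1, "y": -6, "z": 0, "jaw": -1}, {"rx": 0, "ry": 0, "rz": 0.06, "x": 2, "y": -12, "z": 0, "jaw": -1}, {"rx": 0, "ry": 0, "rz": 0.09, "x": 3, "y": -18, "z": 0, "jaw": -1}, {"rx": 0, "ry": 0, "rz": 0.12, "x": 4, "y": -24, "z": 0, "jaw": -1}, {"rx": 0, "ry": 0, "rz": 0.15, "x": 5, "y": -30, "z": 0, "jaw": -1}, {"rx": 0, "ry": 0, "rz": 0.163, "x": 5, "y": -35, "z": 0, "jaw": -1}, {"rx": 0, "ry": 0, "rz": 0.163, "x": 5, "y": -35, "z": 0, "jaw": -1}]'

```text
time_s: 5.08
eef_pos: [0.5882, 0.2468, 0.0389]
tcp_rot: [0.122, 3.135, 0.007]
ft_force: [0.1, 4.6, 5.6]
grip_width: 0.0153
gripper_force: 54.3
```

```bash
python3 - <<'E'
from h import *
st()
p,p2=wrist(); save(p,'w3')
for l in ['board_edge','lock','cam_handle','leaf','leaf_edge','leaf_rail','bolt_head']:
    r=nets.spot_point(p,l); print(l,[(np.round(q['position'],4).tolist(),round(q['conf'],2),np.round(proj(p2,q['position']))) for q in r[:1]])
E
```

```text
t 5.08 p [0.5882 0.2468 0.0389] tx [-0.997  0.078 -0.004] ty [0.078 0.997 0.005] F [0.1 4.6 5.6] tau [ 1.29 -0.01 -0.09] w 0.0153 q [ 0.29  0.52  1.63  0.    0.99 -1.21]
board_edge []
lock []
cam_handle []
leaf []
leaf_edge [([0.5877, 0.1579, 0.0343], 0.58, array([ 89., 252.]))]
leaf_rail [([0.59, 0.2483, 0.0553], 0.77, array([259., 263.]))]
bolt_head [([0.579, 0.1319, 0.0147], 0.8, array([ 59., 226.]))]
```

View pics/w3.png

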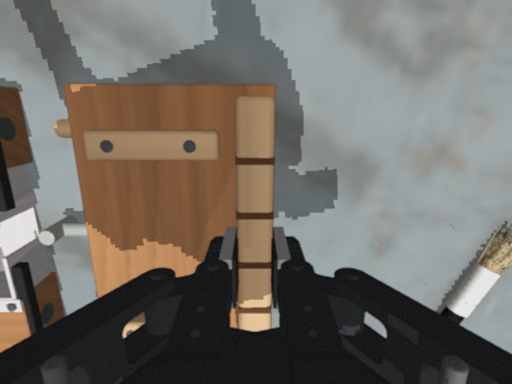

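```bash
python3 - <<'E'
from h import *
st()
p,p2=wrist(); c=p['color'].astype(float); d=c[...,0]-c[...,2]
def ev(u,v0,v1,th=40):
    s=d[v0:v1,u]; k=np.where(np.diff((s>th).astype(int))!=0)[0]
    return None if len(k)==0 else v0+k[0]+(th-s[k[0]])/(s[k[0]+1]-s[k[0]])
def eh(v,u0,u1,th=40):
    s=d[v,u0:u1]; k=np.where(np.diff((s>th).astype(int))!=0)[0]
    return None if len(k)==0 else u0+k[0]+(th-s[k[0]])/(s[k[0]+1]-s[k[0]])
def fit(pts):
    pts=[q for q in pts if None not in q]
    P=np.array([ray(p2,u,v,.032)[:2] for u,v in pts],np.float32); vx,vy,x0,y0=cv2.fitLine(P,cv2.DIST_HUBER,0,1e-5,1e-5).ravel()
    s=np.sign(vx if abs(vx)>abs(vy) else vy); print(len(pts),np.round(pts[0],1),np.round(pts[-1],1),'x0',x0,y0,'ang',np.degrees(np.arctan2(s*vy,s*vx)))
    return (x0,y0),(vx,vy)
fit([(u,ev(u,75,110)) for u in range(75,230)])
fit([(eh(v,60,100),v) for v in list(range(95,118))+list(range(140,215))])
print([round(float(x),0) for x in d[70:100,8]]); 
fit([(u,ev(u,70,110,20)) for u in range(0,16)])
a=c[60:380,0:140]; cv2.imwrite('pics/w3c.png',cv2.resize(a[:,:,::-1],None,fx=1.8*1,fy=1.8,interpolation=cv2.INTER_CUBIC).astype(np.uint8))
E
```

```text
t 5.47 p [0.5882 0.2468 0.0389] tx [-0.997  0.077 -0.004] ty [0.077 0.997 0.004] F [0.8 4.1 6.3] tau [ 1.22 -0.04 -0.14] w 0.0145 q [ 0.29  0.52  1.63  0.    0.99 -1.21]
155 [75.  82.8] [229.   83.9] x0 0.507006 0.2123638 ang 85.52553
98 [64.9 95. ] [ 84.2 214. ] x0 0.54298615 0.16093773 ang -4.4558983
[-8.0, -8.0, -7.0, -9.0, -8.0, -9.0, -10.0, -10.0, -9.0, -9.0, -9.0, -9.0, -8.0, -7.0, -9.0, -7.0, 5.0, 34.0, 45.0, 45.0, 42.0, 41.0, 42.0, 42.0, 45.0, 43.0, 42.0, 46.0, 45.0, 42.0]
16 [ 0.  85.9] [15.  87.1] x0 0.50248456 0.13741325 ang 81.41558
```

View pics/w3c.png

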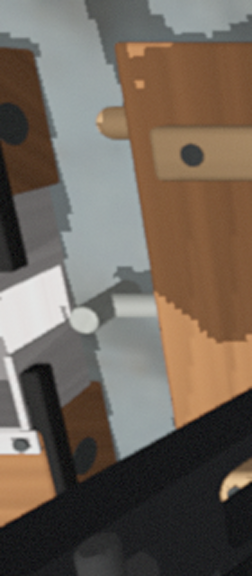

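```bash
python3 - <<'E'
from h import *
p,p2=wrist()
q={}
for n,u,v,z in [('bore-',12/1.8-1,60+124/1.8,.016),('bore+',86/1.8,60+455/1.8,.016),('dowel-',103/1.8,60+122/1.8,.016),('bolt',84/1.8,60+320/1.8,.025)]:
    q[n]=ray(p2,u,v,z)[:2]; print(n,np.round(q[n],4))
a=np.radians(-4.45); X=np.array([np.cos(a),np.sin(a)]);Y=np.array([-X[1],X[0]])
for n in q: print(n,'x',np.round(q[n]@X*1e3,1),'y',np.round(q[n]@Y*1e3,1))
L=np.array([.507006,.2123638]); print('leaf centre x',(L@X+.08)*1e3,'tcp x',env.read_state()['eef_pos'][:2]@X*1e3)
E1=np.array([.5789,.1142]);print('board edge mid from first',E1@X*1e3,E1@Y*1e3)
E
```

```text
bore- [0.5217 0.1185]
bore+ [0.6366 0.1105]
dowel- [0.5232 0.1459]
bolt [0.5819 0.1305]
bore- x 510.9 y 158.6
bore+ x 626.1 y 159.6
dowel- x 510.3 y 186.1
bolt x 570.0 y 175.3
leaf centre x 569.0004768693742 tcp x 567.2610197964057
board edge mid from first 568.294186899407 158.77206031396645
```

Emit:
send_rows --increments '[{"rx": 0, "ry": 0, "rz": 0, "x": 0, "y": -5, "z": 0, "jaw": -1}, {"rx": 0, "ry": 0, "rz": 0, "x": 0, "y": -10, "z": 0, "jaw": -1}, {"rx": 0, "ry": 0, "rz": 0, "x": 0, "y": -15, "z": 0, "jaw": -1}, {"rx": 0, "ry": 0, "rz": 0, "x": 0, "y": -20, "z": 0, "jaw": -1}, {"rx": 0, "ry": 0, "rz": 0, "x": 0, "y": -24, "z": 0, "jaw": -1}, {"rx": 0, "ry": 0, "rz": 0, "x": 0, "y": -27, "z": 0, "jaw": -1}, {"rx": 0, "ry": 0, "rz": 0, "x": 0, "y": -30, "z": 0, "jaw": -1}]'

```text
time_s: 6.45
eef_pos: [0.5861, 0.2177, 0.0389]
tcp_rot: [0.121, 3.135, 0.009]
ft_force: [-0.0, 8.1, 6.4]
grip_width: 0.0146
gripper_force: 54.3
```

```bash
python3 - <<'E'
from h import *
st()
E
```

```text
t 6.45 p [0.5861 0.2177 0.0389] tx [-0.997  0.077 -0.004] ty [0.077 0.997 0.006] F [-0.   8.1  6.4] tau [ 1.56 -0.01 -0.  ] w 0.0146 q [ 0.24  0.5   1.66  0.01  0.97 -1.25]
```

Emit:
send_rows --increments '[{"rx": 0, "ry": 0, "rz": 0, "x": 0, "y": -2, "z": 0, "jaw": -1}, {"rx": 0, "ry": 0, "rz": 0, "x": 0, "y": -4, "z": 0, "jaw": -1}, {"rx": 0, "ry": 0, "rz": 0, "x": 0, "y": -6, "z": 0, "jaw": -1}, {"rx": 0, "ry": 0, "rz": 0, "x": 0, "y": -8, "z": 0, "jaw": -1}]'

```text
time_s: 6.95
eef_pos: [0.5855, 0.2098, 0.0389]
tcp_rot: [0.121, 3.135, 0.009]
ft_force: [0.8, 7.7, 5.8]
grip_width: 0.0149
gripper_force: 54.3
```

Emit:
send_rows --increments '[{"rx": 0, "ry": 0, "rz": 0, "x": 0, "y": -1, "z": 0, "jaw": -1}, {"rx": 0, "ry": 0, "rz": 0, "x": 0, "y": -2, "z": 0, "jaw": -1}]'

```text
time_s: 7.2
eef_pos: [0.5853, 0.2078, 0.0389]
tcp_rot: [0.121, 3.135, 0.009]
ft_force: [0.4, 8.2, 6.0]
grip_width: 0.0149
gripper_force: 54.3
```

Emit:
send_rows --increments '[{"rx": 0, "ry": 0, "rz": 0, "x": 0, "y": -1, "z": 0, "jaw": -1}]'

```text
time_s: 7.32
eef_pos: [0.5852, 0.207, 0.0389]
tcp_rot: [0.121, 3.135, 0.009]
ft_force: [0.2, 9.8, 5.3]
grip_width: 0.0143
gripper_force: 54.2
```

Emit:
send_rows --increments '[{"rx": 0, "ry": 0, "rz": 0, "x": 0, "y": -1, "z": 0, "jaw": -1}, {"rx": 0, "ry": 0, "rz": 0, "x": 0, "y": -1, "z": 0, "jaw": -1}]'

```text
time_s: 7.58
eef_pos: [0.5852, 0.2068, 0.0389]
tcp_rot: [0.122, 3.135, 0.011]
ft_force: [0.3, 10.2, 5.2]
grip_width: 0.0146
gripper_force: 54.2
```

Emit:
send_rows --increments '[{"rx": 0, "ry": 0, "rz": 0, "x": 0, "y": -1, "z": 0, "jaw": -1}, {"rx": 0, "ry": 0, "rz": 0, "x": 0, "y": -1, "z": 0, "jaw": -1}]'

```text
time_s: 7.82
eef_pos: [0.585, 0.2063, 0.0389]
tcp_rot: [0.122, 3.135, 0.012]
ft_force: [1.3, 12.2, 5.2]
grip_width: 0.0148
gripper_force: 54.2
```

Emit:
send_rows --increments '[{"rx": 0, "ry": 0, "rz": 0, "x": 0, "y": -1, "z": 0, "jaw": -1}, {"rx": 0, "ry": 0, "rz": 0, "x": 0, "y": -1, "z": 0, "jaw": -1}]'

```text
time_s: 8.07
eef_pos: [0.585, 0.2057, 0.0389]
tcp_rot: [0.122, 3.135, 0.014]
ft_force: [-0.6, 11.6, 4.4]
grip_width: 0.0151
gripper_force: 54.2
```

Emit:
send_rows --increments '[{"rx": 0, "ry": 0, "rz": 0, "x": 0, "y": -1, "z": 0, "jaw": -1}, {"rx": 0, "ry": 0, "rz": 0, "x": 0, "y": -2, "z": 0, "jaw": -1}, {"rx": 0, "ry": 0, "rz": 0, "x": 0, "y": -2, "z": 0, "jaw": -1}]'

```text
time_s: 8.45
eef_pos: [0.585, 0.2045, 0.0389]
tcp_rot: [0.122, 3.134, 0.016]
ft_force: [0.3, 14.2, 4.5]
grip_width: 0.015
gripper_force: 54.1
```

Emit:
send_rows --increments '[{"rx": 0, "ry": 0, "rz": 0, "x": 0, "y": -0.5, "z": 0, "jaw": -1}, {"rx": 0, "ry": 0, "rz": 0, "x": 0, "y": -0.5, "z": 0, "jaw": -1}]'

```text
time_s: 8.7
eef_pos: [0.5849, 0.2044, 0.0389]
tcp_rot: [0.122, 3.134, 0.017]
ft_force: [0.8, 15.2, 4.1]
grip_width: 0.0149
gripper_force: 54.1
```

```bash
python3 - <<'E'
from h import *
st()
p=snapshot('side'); save(p,'s2'); u,v=map(int,proj(p,(.58,.16,.03))); print(u,v)
a=p['color'][v-60:v+60,u-80:u+80]; cv2.imwrite('pics/s2c.png',cv2.resize(a[:,:,::-1],None,fx=5,fy=5,interpolation=cv2.INTER_CUBIC))
for l in ['board_edge','leaf_edge','leaf','lock']:
    r=nets.spot_point(p,l); print(l,[(np.round(q['position'],4).tolist(),round(q['conf'],2)) for q in r[:1]])
E
```

```text
t 8.7 p [0.5849 0.2044 0.0389] tx [-0.997  0.078 -0.004] ty [0.078 0.997 0.011] F [ 0.8 15.2  4.1] tau [2.72 0.02 0.14] w 0.0149 q [ 0.22  0.5   1.68  0.01  0.96 -1.28]
247 216
board_edge []
leaf_edge [([0.5807, 0.1143, 0.0344], 0.71)]
leaf [([0.5806, 0.1637, -0.0004], 0.58)]
lock [([0.5765, 0.074, -0.002], 0.79)]
```

View pics/s2c.png

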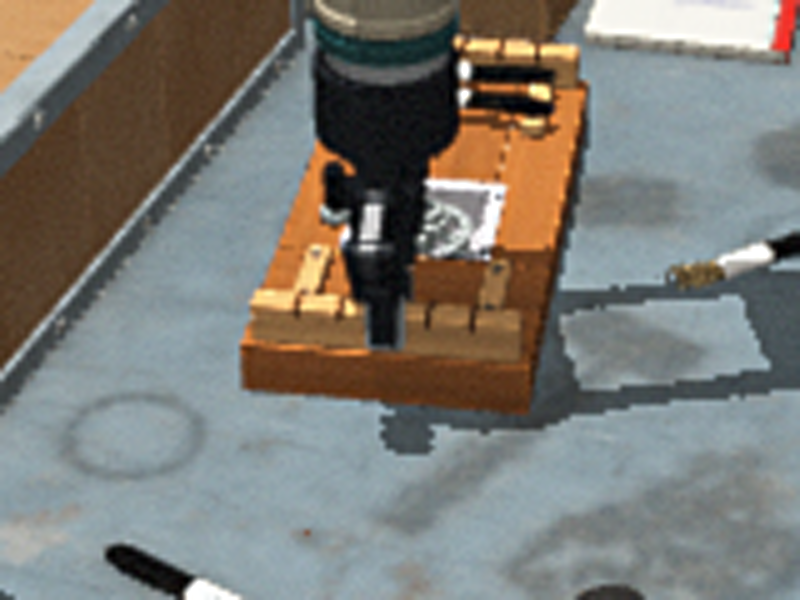

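Emit:
send_rows --increments '[{"rx": 0, "ry": 0, "rz": 0, "x": 0, "y": 0, "z": 0, "jaw": 1}, {"rx": 0, "ry": 0, "rz": 0, "x": 0, "y": 0, "z": 0, "jaw": 1}, {"rx": 0, "ry": 0, "rz": 0, "x": 0, "y": 0, "z": 0, "jaw": 1}, {"rx": 0, "ry": 0, "rz": 0, "x": 0, "y": 0, "z": -50, "jaw": 1}, {"rx": 0, "ry": 0, "rz": 0, "x": 0, "y": 0, "z": -100, "jaw": 1}, {"rx": 0, "ry": 0, "rz": 0, "x": 0, "y": 0, "z": -150, "jaw": 1}, {"rx": 0, "ry": 0, "rz": 0, "x": 0, "y": 0, "z": -190, "jaw": 1}, {"rx": 0, "ry": 0, "rz": 0, "x": 0, "y": 0, "z": -190, "jaw": 1}]'

```text
time_s: 9.95
eef_pos: [0.5851, 0.1984, 0.2311]
tcp_rot: [0.118, 3.132, 0.002]
ft_force: [0.7, 0.4, -0.3]
grip_width: 0.0855
gripper_force: 0.0
```

```bash
python3 - <<'E'
from h import *
st()
p,p2=wrist(); save(p,'w5')
for l in ['board_edge','lock','cam_handle','leaf','leaf_edge','leaf_rail','bolt_head']:
    r=nets.spot_point(p,l); print(l,[(np.round(q['position'],4).tolist(),round(q['conf'],2),np.round(proj(p2,q['position']))) for q in r[:2]])
E
```

```text
t 9.95 p [0.5851 0.1984 0.2311] tx [-0.997  0.075 -0.007] ty [0.075 0.997 0.002] F [ 0.7  0.4 -0.3] tau [0.01 0.04 0.03] w 0.0855 q [ 0.21  0.34  1.42 -0.    1.38 -1.28]
board_edge []
lock [([0.5788, 0.0758, 0.0011], 0.73, array([156., 164.]))]
cam_handle [([0.6279, 0.0825, 0.0587], 0.95, array([153., 217.]))]
leaf [([0.5834, 0.1678, 0.0012], 0.92, array([230., 162.]))]
leaf_edge [([0.5807, 0.118, 0.0346], 0.64, array([184., 168.]))]
leaf_rail [([0.5891, 0.2066, 0.0541], 0.6, array([262., 174.]))]
bolt_head [([0.5763, 0.0933, 0.0148], 0.93, array([167., 163.]))]
```

View pics/w5.png

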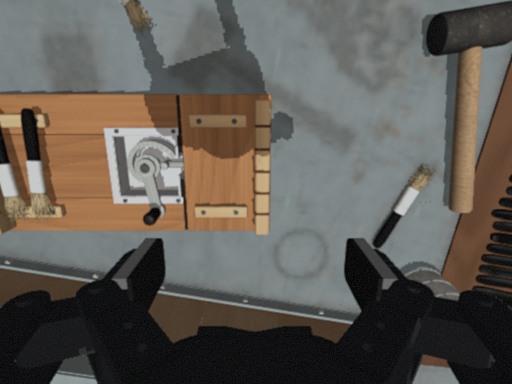

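Emit:
send_rows --increments '[{"rx": 0, "ry": 0, "rz": 0, "x": -20, "y": -45, "z": 0, "jaw": 0}, {"rx": 0, "ry": 0, "rz": 0, "x": -40, "y": -90, "z": 20, "jaw": -0.1}, {"rx": 0, "ry": 0, "rz": 0, "x": -51.5, "y": -114.5, "z": 60, "jaw": -0.1}, {"rx": 0, "ry": 0, "rz": 0, "x": -51.5, "y": -114.5, "z": 110, "jaw": -0.1}, {"rx": 0, "ry": 0, "rz": 0, "x": -51.5, "y": -114.5, "z": 110, "jaw": -0.1}]'

```text
time_s: 10.98
eef_pos: [0.6224, 0.08, 0.1128]
tcp_rot: [-0.118, -3.129, 0.001]
ft_force: [0.3, 0.1, 0.5]
grip_width: 0.0383
gripper_force: 0.0
```

```bash
python3 - <<'E'
from h import *
st()
p,p2=wrist(); save(p,'w6')
for l in ['lock','cam_handle']:
    r=nets.spot_point(p,l); print(l,[(np.round(q['position'],4).tolist(),round(q['conf'],2),np.round(proj(p2,q['position']))) for q in r[:2]])
p=snapshot('top'); print('wall',ray(p,109+458/3,81+130/3,0))
E
```

```text
t 10.97 p [0.6224 0.08   0.1128] tx [-0.997  0.076  0.011] ty [ 0.076  0.997 -0.001] F [0.3 0.1 0.5] tau [-0.03 -0.    0.05] w 0.0383 q [ 0.02  0.44  1.56  0.    1.16 -1.48]
lock [([0.5742, 0.0759, -0.0014], 0.92, array([246., 133.]))]
cam_handle [([0.6309, 0.0835, 0.0551], 0.61, array([261., 220.]))]
wall [0.76529126 0.07998451 0.        ]
```

View pics/w6.png

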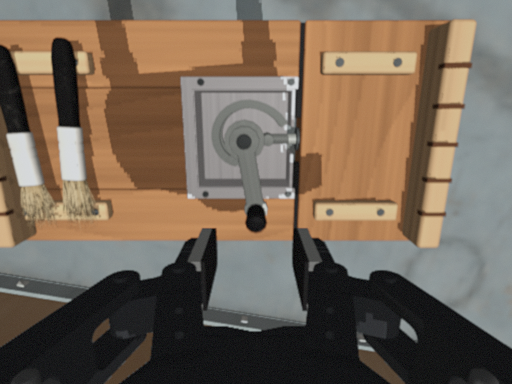

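```bash
python3 - <<'E'
from h import *
p,p2=wrist()
print('knobtop',ray(p2,256,213,.07),'mid',ray(p2,256.5,220,.056),'hub',ray(p2,244,142,.04), ray(p2,244,142,.03))
s,M=st()
E
```

```text
knobtop [0.62896966 0.08160503 0.07      ] mid [0.63952683 0.08129505 0.056     ] hub [0.58449883 0.07626903 0.04      ] [0.58565959 0.07585467 0.03      ]
t 11.22 p [0.6276 0.0811 0.1198] tx [-0.997  0.074 -0.005] ty [0.074 0.997 0.001] F [0.  0.3 0.2] tau [ 0.   -0.01 -0.01] w 0.0389 q [ 0.02  0.43  1.55  0.    1.16 -1.48]
```

```bash
python3 - <<'E'
from h import *
s,M=st()
p,p2=wrist(); save(p,'w7')
for l in ['lock','cam_handle']:
    r=nets.spot_point(p,l); print(l,[(np.round(q['position'],4).tolist(),round(q['conf'],2),np.round(proj(p2,q['position']))) for q in r[:2]])
a=p['color'][110:250,180:330]; cv2.imwrite('pics/w7c.png',cv2.resize(a[:,:,::-1],None,fx=4,fy=4,interpolation=cv2.INTER_CUBIC))
E
```

```text
t 11.22 p [0.6276 0.0811 0.1198] tx [-0.997  0.074 -0.005] ty [0.074 0.997 0.001] F [0.  0.3 0.2] tau [ 0.   -0.01 -0.01] w 0.0389 q [ 0.02  0.43  1.55  0.    1.16 -1.48]
lock [([0.5729, 0.071, 0.001], 0.62, array([238., 123.]))]
cam_handle [([0.5875, 0.2062, 0.0578], 0.73, array([438., 135.])), ([0.6291, 0.0848, 0.0562], 0.62, array([260., 206.]))]
```

View pics/w7c.png

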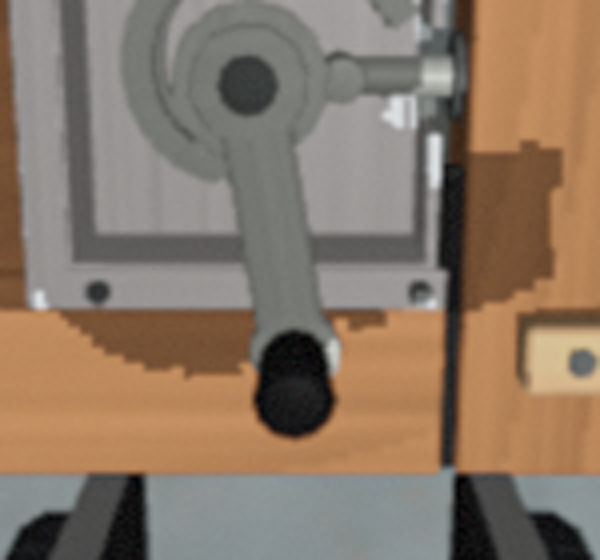

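```bash
python3 - <<'E'
from h import *
p,p2=wrist()
print('knobtop',ray(p2,253.5,208.5,.07),'hub',ray(p2,241.75,131.2,.04), ray(p2,241.75,131.2,.035))
s,M=st()
E
```

```text
knobtop [0.6245849  0.08005425 0.07      ] hub [0.57571608 0.07519273 0.04      ] [0.57611328 0.07496315 0.035     ]
t 11.43 p [0.6266 0.0809 0.1187] tx [-0.997  0.074 -0.002] ty [0.074 0.997 0.   ] F [-1.4  0.1 -0. ] tau [0.02 0.03 0.01] w 0.0385 q [ 0.02  0.44  1.55  0.    1.15 -1.48]
```

Emit:
send_rows --increments '[{"rx": 0, "ry": 0, "rz": 0, "x": 0, "y": 0.5, "z": 40, "jaw": -0.1}, {"rx": 0, "ry": 0, "rz": 0, "x": 0, "y": 0.5, "z": 65, "jaw": -0.1}, {"rx": 0, "ry": 0, "rz": 0, "x": 0, "y": 0.5, "z": 74, "jaw": -0.1}, {"rx": 0, "ry": 0, "rz": 0, "x": 0, "y": 0.5, "z": 74, "jaw": -0.5}, {"rx": 0, "ry": 0, "rz": 0, "x": 0, "y": 0.5, "z": 74, "jaw": -1}, {"rx": 0, "ry": 0, "rz": 0, "x": 0, "y": 0.5, "z": 74, "jaw": -1}, {"rx": 0, "ry": 0, "rz": 0, "x": 0, "y": 0.5, "z": 74, "jaw": -1}]' --force 45

```text
time_s: 12.3
eef_pos: [0.6267, 0.0811, 0.0443]
tcp_rot: [0.117, 3.137, 0.0]
ft_force: [0.5, -0.9, 0.7]
grip_width: 0.0129
gripper_force: 44.2
```

```bash
python3 - <<'E'
from h import *
s,M=st()
c=np.array([.576,.075]); d=s['eef_pos'][:2]-c; print(np.linalg.norm(d), 'theta', -.0776+.175-np.arctan2(d[1],d[0]))
E
```

```text
t 12.3 p [0.6267 0.0811 0.0443] tx [-0.997  0.075 -0.002] ty [0.075 0.997 0.   ] F [ 0.5 -0.9  0.7] tau [-0.02 -0.03 -0.03] w 0.0129 q [ 0.02  0.51  1.63  0.    1.   -1.48]
0.051071452710996085 theta -0.02187561435975817
```

```bash
cat > t.py <<'E'
import sys,numpy as np
b0,step,n=map(float,sys.argv[1:4])
for i in range(1,int(n)+1):
    b=b0-step*i; print(round(b,3),round(52*(np.cos(b0)-np.cos(b)),1),round(52*(np.sin(b)-np.sin(b0)),1))
E
python3 t.py .18 .12 6; python3 t.py -.54 .12 6
cat > f.py <<'E'
from h import *
s,M=st(); d=s['eef_pos'][:2]-np.array([.576,.075]); a=np.arctan2(d[1],d[0]); F=s['ft_force'][:2]
e=np.array([np.cos(a),np.sin(a)]); t=np.array([e[1],-e[0]])
print('r',np.linalg.norm(d)*1e3,'theta',.097-a,'Ft(resist)',-F@t,'Fr(out+)',F@e)
E
```

```text
0.06 -0.7 -6.2
-0.06 -0.7 -12.4
-0.18 0.0 -18.6
-0.3 1.5 -24.7
-0.42 3.7 -30.5
-0.54 6.6 -36.0
-0.66 3.5 -5.1
-0.78 7.6 -9.8
-0.9 12.3 -14.0
-1.02 17.4 -17.6
-1.14 22.9 -20.5
-1.26 28.7 -22.8
```

Emit:
send_rows --increments '[{"rx": 0, "ry": 0, "rz": 0, "x": -0.7, "y": -6.2, "z": 0, "jaw": -1}, {"rx": 0, "ry": 0, "rz": 0, "x": -0.7, "y": -12.4, "z": 0, "jaw": -1}, {"rx": 0, "ry": 0, "rz": 0, "x": 0, "y": -18.6, "z": 0, "jaw": -1}, {"rx": 0, "ry": 0, "rz": 0, "x": 1.5, "y": -24.7, "z": 0, "jaw": -1}, {"rx": 0, "ry": 0, "rz": 0, "x": 3.7, "y": -30.5, "z": 0, "jaw": -1}, {"rx": 0, "ry": 0, "rz": 0, "x": 6.6, "y": -36, "z": 0, "jaw": -1}]'

```text
time_s: 13.05
eef_pos: [0.6172, 0.0454, 0.0442]
tcp_rot: [0.118, 3.138, 0.001]
ft_force: [0.3, 2.5, 5.2]
grip_width: 0.0131
gripper_force: 44.7
```

```bash
python3 f.py
```

```text
t 13.05 p [0.6172 0.0454 0.0442] tx [-0.997  0.075 -0.002] ty [0.075 0.997 0.001] F [0.3 2.5 5.2] tau [ 0.53 -0.01 -0.  ] w 0.0131 q [-0.04  0.49  1.67  0.    0.98 -1.54]
r 50.765049922359836 theta 0.7193487124098539 Ft(resist) 2.170431049561154 Fr(out+) -1.2090940831420678
```

Emit:
send_rows --increments '[{"rx": 0, "ry": 0, "rz": 0, "x": 3.5, "y": -5.1, "z": 0, "jaw": -1}, {"rx": 0, "ry": 0, "rz": 0, "x": 7.6, "y": -9.8, "z": 0, "jaw": -1}, {"rx": 0, "ry": 0, "rz": 0, "x": 12.3, "y": -14, "z": 0, "jaw": -1}, {"rx": 0, "ry": 0, "rz": 0, "x": 17.4, "y": -17.6, "z": 0, "jaw": -1}, {"rx": 0, "ry": 0, "rz": 0, "x": 22.9, "y": -20.5, "z": 0, "jaw": -1}]'

```text
time_s: 13.68
eef_pos: [0.5932, 0.027, 0.0441]
tcp_rot: [0.119, 3.137, 0.002]
ft_force: [1.0, 4.7, 5.3]
grip_width: 0.013
gripper_force: 44.7
```

```bash
python3 f.py; python3 t.py -1.14 .1 6;python3 t.py -1.44 .1 4
```

```text
t 13.68 p [0.5932 0.027  0.0441] tx [-0.997  0.076 -0.002] ty [0.076 0.997 0.001] F [1.  4.7 5.3] tau [ 0.69 -0.16  0.01] w 0.013 q [-0.07  0.46  1.73  0.    0.95 -1.57]
r 50.99950979788548 theta 1.3242152064129158 Ft(resist) 2.523569321774216 Fr(out+) -4.0599872093113545
-1.24 4.8 -1.9
-1.34 9.8 -3.4
-1.44 14.9 -4.3
-1.54 20.1 -4.7
-1.64 25.3 -4.6
-1.74 30.5 -4.0
-1.54 5.2 -0.4
-1.64 10.4 -0.3
-1.74 15.5 0.3
-1.84 20.6 1.4
```

Emit:
send_rows --increments '[{"rx": 0, "ry": 0, "rz": 0, "x": 4.8, "y": -1.4, "z": 0, "jaw": -1}, {"rx": 0, "ry": 0, "rz": 0, "x": 9.8, "y": -2.7, "z": 0, "jaw": -1}, {"rx": 0, "ry": 0, "rz": 0, "x": 14.9, "y": -3.5, "z": 0, "jaw": -1}]'

```text
time_s: 14.05
eef_pos: [0.5787, 0.0239, 0.0442]
tcp_rot: [0.118, 3.136, -0.001]
ft_force: [2.2, 1.7, 5.3]
grip_width: 0.0128
gripper_force: 44.6
```

```bash
python3 f.py
```

```text
t 14.05 p [0.5787 0.0239 0.0442] tx [-0.997  0.075 -0.004] ty [ 0.075  0.997 -0.   ] F [2.2 1.7 5.3] tau [ 0.29 -0.37  0.05] w 0.0128 q [-0.08  0.44  1.76 -0.    0.94 -1.57]
r 51.180986070677655 theta 1.6158537664483414 Ft(resist) 2.2591641101779336 Fr(out+) -1.604889762903446
```

Emit:
send_rows --increments '[{"rx": 0, "ry": 0, "rz": 0, "x": 5.2, "y": -0.3, "z": 0, "jaw": -1}, {"rx": 0, "ry": 0, "rz": 0, "x": 10.4, "y": -0.1, "z": 0, "jaw": -1}, {"rx": 0, "ry": 0, "rz": 0, "x": 15.5, "y": 0.5, "z": 0, "jaw": -1}]'

```text
time_s: 14.42
eef_pos: [0.5635, 0.0251, 0.0442]
tcp_rot: [0.117, 3.135, -0.002]
ft_force: [3.3, -1.3, 4.8]
grip_width: 0.013
gripper_force: 44.6
```

```bash
python3 f.py; python3 t.py -1.74 .08 10
```

```text
t 14.43 p [0.5635 0.0251 0.0442] tx [-0.997  0.075 -0.004] ty [ 0.075  0.997 -0.001] F [ 3.3 -1.3  4.8] tau [ 0.05 -0.45 -0.02] w 0.013 q [-0.08  0.42  1.79 -0.    0.92 -1.57]
r 51.46896260370917 theta 1.9137105970422426 Ft(resist) 3.5227378050266736 Fr(out+) 0.4699788244996796
-1.82 4.1 0.9
-1.9 8.1 2.0
-1.98 11.9 3.6
-2.06 15.7 5.4
-2.14 19.3 7.5
-2.22 22.7 9.8
-2.3 25.9 12.5
-2.38 28.9 15.4
-2.46 31.6 18.5
-2.54 34.1 21.8
```

Emit:
send_rows --increments '[{"rx": 0, "ry": 0, "rz": 0, "x": 4.1, "y": 0.9, "z": 0, "jaw": -1}, {"rx": 0, "ry": 0, "rz": 0, "x": 8.1, "y": 2, "z": 0, "jaw": -1}]'

```text
time_s: 14.68
eef_pos: [0.5558, 0.0275, 0.0441]
tcp_rot: [0.117, 3.135, -0.003]
ft_force: [3.3, -2.1, 5.9]
grip_width: 0.0128
gripper_force: 44.6
```

```bash
python3 f.py; python3 t.py -1.9 .08 2;python3 t.py -2.06 .08 2;python3 t.py -2.22 .08 2;python3 t.py -2.38 .08 2;python3 t.py -2.54 .08 2;python3 t.py -2.7 .08 2;python3 t.py -2.86 .08 2;python3 t.py -3.02 .08 2;python3 t.py -3.18 .08 2
```

```text
t 14.68 p [0.5558 0.0275 0.0441] tx [-0.997  0.074 -0.005] ty [ 0.074  0.997 -0.002] F [ 3.3 -2.1  5.9] tau [-0.25 -0.59 -0.01] w 0.0128 q [-0.07  0.41  1.81 -0.    0.91 -1.57]
r 51.618756946629034 theta 2.070073966142917 Ft(resist) 3.863352546780996 Fr(out+) 0.6355336500252947
-1.98 3.9 1.5
-2.06 7.6 3.3
-2.14 3.6 2.1
-2.22 7.0 4.5
-2.3 3.2 2.6
-2.38 6.2 5.5
-2.46 2.7 3.1
-2.54 5.2 6.5
-2.62 2.2 3.5
-2.7 4.1 7.2
-2.78 1.6 3.8
-2.86 2.9 7.8
-2.94 1.0 4.0
-3.02 1.7 8.1
-3.1 0.3 4.1
-3.18 0.3 8.3
-3.26 -0.3 4.1
-3.34 -1.0 8.3
```

Emit:
send_rows --increments '[{"rx": 0, "ry": 0, "rz": 0, "x": 3.9, "y": 1.5, "z": 0, "jaw": -1}, {"rx": 0, "ry": 0, "rz": 0, "x": 7.6, "y": 3.3, "z": 0, "jaw": -1}]'

```text
time_s: 14.92
eef_pos: [0.5484, 0.0312, 0.0441]
tcp_rot: [0.116, 3.135, -0.004]
ft_force: [2.6, -2.4, 6.2]
grip_width: 0.0129
gripper_force: 44.7
```

```bash
python3 f.py
```

```text
t 14.93 p [0.5484 0.0312 0.0441] tx [-0.997  0.074 -0.004] ty [ 0.074  0.997 -0.002] F [ 2.6 -2.4  6.2] tau [-0.4  -0.48 -0.07] w 0.0129 q [-0.07  0.41  1.83 -0.    0.9  -1.56]
r 51.806519199000704 theta 2.230489811870237 Ft(resist) 3.428164374501807 Fr(out+) 0.6496517800562024
```

Emit:
send_rows --increments '[{"rx": 0, "ry": 0, "rz": 0, "x": 3.6, "y": 2.1, "z": 0, "jaw": -1}, {"rx": 0, "ry": 0, "rz": 0, "x": 7, "y": 4.5, "z": 0, "jaw": -1}]'

```text
time_s: 15.18
eef_pos: [0.5416, 0.036, 0.0442]
tcp_rot: [0.116, 3.136, -0.004]
ft_force: [3.0, -4.1, 6.7]
grip_width: 0.0132
gripper_force: 44.7
```

```bash
python3 f.py
```

```text
t 15.18 p [0.5416 0.036  0.0442] tx [-0.997  0.074 -0.004] ty [ 0.074  0.997 -0.003] F [ 3.  -4.1  6.7] tau [-0.52 -0.43 -0.02] w 0.0132 q [-0.06  0.4   1.84 -0.    0.9  -1.55]
r 52.03258963817763 theta 2.390533036843117 Ft(resist) 5.021512817965059 Fr(out+) 1.099302722130298
```

Emit:
send_rows --increments '[{"rx": 0, "ry": 0, "rz": 0, "x": 3.2, "y": 2.6, "z": 0, "jaw": -1}]'

```text
time_s: 15.3
eef_pos: [0.5384, 0.0388, 0.0441]
tcp_rot: [0.116, 3.136, -0.004]
ft_force: [2.3, -3.4, 5.9]
grip_width: 0.013
gripper_force: 44.7
```

```bash
python3 f.py
```

```text
t 15.3 p [0.5384 0.0388 0.0441] tx [-0.997  0.074 -0.004] ty [ 0.074  0.997 -0.003] F [ 2.3 -3.4  5.9] tau [-0.5  -0.41 -0.02] w 0.013 q [-0.06  0.39  1.85 -0.    0.9  -1.55]
r 52.16355846526158 theta 2.472323477730578 Ft(resist) 4.1034331597662295 Fr(out+) 0.6981633821112867
```

Emit:
send_rows --increments '[{"rx": 0, "ry": 0, "rz": 0, "x": 3, "y": 2.9, "z": 0, "jaw": -1}]'

```text
time_s: 15.42
eef_pos: [0.5356, 0.0419, 0.0441]
tcp_rot: [0.116, 3.136, -0.004]
ft_force: [2.7, -3.9, 6.2]
grip_width: 0.0127
gripper_force: 44.8
```

```bash
python3 f.py
```

```text
t 15.43 p [0.5356 0.0419 0.0441] tx [-0.997  0.074 -0.004] ty [ 0.074  0.997 -0.003] F [ 2.7 -3.9  6.2] tau [-0.56 -0.4   0.03] w 0.0127 q [-0.05  0.39  1.85 -0.    0.89 -1.54]
r 52.24424905257626 theta 2.551896769424298 Ft(resist) 4.693901783941948 Fr(out+) 0.4014632912275884
```

Emit:
send_rows --increments '[{"rx": 0, "ry": 0, "rz": 0, "x": 2.7, "y": 3.1, "z": 0, "jaw": -1}]'

```text
time_s: 15.55
eef_pos: [0.533, 0.0451, 0.0441]
tcp_rot: [0.116, 3.136, -0.005]
ft_force: [2.8, -3.8, 5.4]
grip_width: 0.013
gripper_force: 44.8
```

```bash
python3 f.py
```

```text
t 15.55 p [0.533  0.0451 0.0441] tx [-0.997  0.074 -0.003] ty [ 0.074  0.997 -0.003] F [ 2.8 -3.8  5.4] tau [-0.57 -0.32 -0.05] w 0.013 q [-0.04  0.39  1.86 -0.    0.89 -1.54]
r 52.38284697747261 theta 2.6313853187864393 Ft(resist) 4.693992902687167 Fr(out+) -0.18331514740898106
```

Emit:
send_rows --increments '[{"rx": 0, "ry": 0, "rz": 0, "x": 2.5, "y": 3.4, "z": 0, "jaw": -1}]'

```text
time_s: 15.68
eef_pos: [0.5306, 0.0487, 0.0441]
tcp_rot: [0.116, 3.137, -0.005]
ft_force: [1.8, -5.1, 6.6]
grip_width: 0.0127
gripper_force: 44.8
```

Emit:
send_rows --increments '[{"rx": 0, "ry": 0, "rz": 0, "x": 2.2, "y": 3.5, "z": 0, "jaw": -1}]'

```text
time_s: 15.8
eef_pos: [0.5286, 0.0523, 0.0441]
tcp_rot: [0.115, 3.137, -0.005]
ft_force: [1.9, -3.9, 7.3]
grip_width: 0.0132
gripper_force: 44.9
```

Emit:
send_rows --increments '[{"rx": 0, "ry": 0, "rz": 0, "x": 1.9, "y": 3.7, "z": 0, "jaw": -1}]'

```text
time_s: 15.92
eef_pos: [0.5268, 0.0561, 0.0441]
tcp_rot: [0.115, 3.137, -0.005]
ft_force: [0.9, -5.5, 7.8]
grip_width: 0.0129
gripper_force: 44.9
```

```bash
python3 f.py
```

```text
t 15.93 p [0.5268 0.0561 0.0441] tx [-0.997  0.073 -0.003] ty [ 0.074  0.997 -0.003] F [ 0.9 -5.5  7.8] tau [-0.72 -0.26 -0.07] w 0.0129 q [-0.02  0.38  1.87 -0.    0.89 -1.52]
r 52.682525214803334 theta 2.8714571391669934 Ft(resist) 5.427215946306385 Fr(out+) 1.0809951727714082
```

Emit:
send_rows --increments '[{"rx": 0, "ry": 0, "rz": 0, "x": 1.6, "y": 3.8, "z": 0, "jaw": -1}]'

```text
time_s: 16.05
eef_pos: [0.5254, 0.06, 0.0441]
tcp_rot: [0.115, 3.137, -0.005]
ft_force: [0.6, -5.1, 8.4]
grip_width: 0.0131
gripper_force: 44.9
```

Emit:
send_rows --increments '[{"rx": 0, "ry": 0, "rz": 0, "x": 1.3, "y": 4.0, "z": 0, "jaw": -1}]'

```text
time_s: 16.18
eef_pos: [0.5243, 0.064, 0.0441]
tcp_rot: [0.115, 3.138, -0.005]
ft_force: [0.7, -5.2, 7.4]
grip_width: 0.0129
gripper_force: 44.9
```

```bash
python3 f.py
```

```text
t 16.18 p [0.5243 0.064  0.0441] tx [-0.997  0.073 -0.002] ty [ 0.073  0.997 -0.003] F [ 0.7 -5.2  7.4] tau [-0.76 -0.19 -0.02] w 0.0129 q [-0.01  0.38  1.87 -0.    0.89 -1.5 ]
r 52.87583799677986 theta 3.0291798771255074 Ft(resist) 5.25744734143639 Fr(out+) 0.4157251122233241
```

Emit:
send_rows --increments '[{"rx": 0, "ry": 0, "rz": 0, "x": 1.0, "y": 4.0, "z": 0, "jaw": -1}]'

```text
time_s: 16.3
eef_pos: [0.5235, 0.0681, 0.0441]
tcp_rot: [0.115, 3.138, -0.005]
ft_force: [0.5, -4.9, 9.3]
grip_width: 0.0128
gripper_force: 44.9
```

Emit:
send_rows --increments '[{"rx": 0, "ry": 0, "rz": 0, "x": 0.5, "y": 3.0, "z": 0, "jaw": -1}]'

```text
time_s: 16.42
eef_pos: [0.5231, 0.0711, 0.0441]
tcp_rot: [0.115, 3.138, -0.005]
ft_force: [0.6, -4.6, 8.1]
grip_width: 0.0131
gripper_force: 45.0
```

```bash
python3 f.py
```

```text
t 16.43 p [0.5231 0.0711 0.0441] tx [-0.997  0.073 -0.002] ty [ 0.073  0.997 -0.003] F [ 0.6 -4.6  8.1] tau [-0.79 -0.13  0.01] w 0.0131 q [ 0.01  0.38  1.87 -0.    0.89 -1.49]
r 53.04112178903116 theta 3.1653060359858842 Ft(resist) 4.614831547857928 Fr(out+) -0.25465955940945934
```

Emit:
send_rows --increments '[{"rx": 0, "ry": 0, "rz": 0, "x": 0.4, "y": 3.0, "z": 0, "jaw": -1}]'

```text
time_s: 16.55
eef_pos: [0.5229, 0.074, 0.0441]
tcp_rot: [0.115, 3.138, -0.006]
ft_force: [0.1, -6.4, 8.0]
grip_width: 0.0127
gripper_force: 45.0
```

Emit:
send_rows --increments '[{"rx": 0, "ry": 0, "rz": 0, "x": 0.2, "y": 3.0, "z": 0, "jaw": -1}]'

```text
time_s: 16.68
eef_pos: [0.5228, 0.0765, 0.0441]
tcp_rot: [0.114, 3.138, -0.007]
ft_force: [0.3, -8.4, 9.5]
grip_width: 0.0131
gripper_force: 45.0
```

```bash
python3 f.py
```

```text
t 16.68 p [0.5228 0.0765 0.0441] tx [-0.997  0.073 -0.001] ty [ 0.073  0.997 -0.005] F [ 0.3 -8.4  9.5] tau [-1.24 -0.11 -0.06] w 0.0131 q [ 0.02  0.38  1.87 -0.01  0.89 -1.48]
r 53.19418350132072 theta -3.0155712861516397 Ft(resist) 8.399675635323547 Fr(out+) -0.5904203416002151
```

Emit:
send_rows --increments '[{"rx": 0, "ry": 0, "rz": 0, "x": 0.1, "y": 1.5, "z": 0, "jaw": -1}, {"rx": 0, "ry": 0, "rz": 0, "x": 0.1, "y": 1.5, "z": 0, "jaw": -1}]'

```text
time_s: 16.92
eef_pos: [0.5229, 0.0779, 0.0441]
tcp_rot: [0.114, 3.138, -0.008]
ft_force: [0.4, -7.4, 9.4]
grip_width: 0.0127
gripper_force: 45.0
```

Emit:
send_rows --increments '[{"rx": 0, "ry": 0, "rz": 0, "x": 0, "y": 1.2, "z": 0, "jaw": -1}, {"rx": 0, "ry": 0, "rz": 0, "x": 0, "y": 1.2, "z": 0, "jaw": -1}]'

```text
time_s: 17.18
eef_pos: [0.5229, 0.0787, 0.0441]
tcp_rot: [0.114, 3.138, -0.008]
ft_force: [0.5, -8.0, 9.1]
grip_width: 0.0126
gripper_force: 45.1
```

Emit:
send_rows --increments '[{"rx": 0, "ry": 0, "rz": 0, "x": 0, "y": 1.5, "z": 0, "jaw": -1}, {"rx": 0, "ry": 0, "rz": 0, "x": 0, "y": 1.5, "z": 0, "jaw": -1}]'

```text
time_s: 17.42
eef_pos: [0.5229, 0.0799, 0.044]
tcp_rot: [0.113, 3.139, -0.009]
ft_force: [-0.2, -9.3, 8.4]
grip_width: 0.0129
gripper_force: 45.1
```

Emit:
send_rows --increments '[{"rx": 0, "ry": 0, "rz": 0, "x": -0.1, "y": 1.5, "z": 0, "jaw": -1}, {"rx": 0, "ry": 0, "rz": 0, "x": -0.1, "y": 1.5, "z": 0, "jaw": -1}]'

```text
time_s: 17.68
eef_pos: [0.5231, 0.0812, 0.044]
tcp_rot: [0.113, 3.139, -0.01]
ft_force: [0.6, -10.0, 8.7]
grip_width: 0.0133
gripper_force: 45.1
```

Emit:
send_rows --increments '[{"rx": 0, "ry": 0, "rz": 0, "x": -0.2, "y": 2, "z": 0, "jaw": -1}, {"rx": 0, "ry": 0, "rz": 0, "x": -0.2, "y": 2, "z": 0, "jaw": -1}]'

```text
time_s: 17.92
eef_pos: [0.5232, 0.0828, 0.0441]
tcp_rot: [0.113, 3.139, -0.011]
ft_force: [0.1, -10.3, 9.5]
grip_width: 0.0129
gripper_force: 45.2
```

Emit:
send_rows --increments '[{"rx": 0, "ry": 0, "rz": 0, "x": -0.2, "y": 1.5, "z": 0, "jaw": -1}, {"rx": 0, "ry": 0, "rz": 0, "x": -0.2, "y": 1.5, "z": 0, "jaw": -1}]'

```text
time_s: 18.18
eef_pos: [0.5234, 0.084, 0.044]
tcp_rot: [-0.113, -3.14, 0.012]
ft_force: [-0.2, -11.7, 9.8]
grip_width: 0.0127
gripper_force: 45.2
```

```bash
for i in 1 2 3; do python3 f.py; done
```

```text
t 18.18 p [0.5234 0.084  0.044 ] tx [-0.997  0.072 -0.   ] ty [ 0.072  0.997 -0.007] F [ -0.2 -11.7   9.8] tau [-1.84  0.06 -0.02] w 0.0127 q [ 0.03  0.39  1.87 -0.01  0.89 -1.46]
r 53.37510422294969 theta -2.874919123687614 Ft(resist) 11.558091662989481 Fr(out+) -1.7406865235250233
t 18.18 p [0.5234 0.084  0.044 ] tx [-0.997  0.072 -0.   ] ty [ 0.072  0.997 -0.007] F [ -0.2 -11.7   9.8] tau [-1.84  0.06 -0.02] w 0.0127 q [ 0.03  0.39  1.87 -0.01  0.89 -1.46]
r 53.37510422294969 theta -2.874919123687614 Ft(resist) 11.558091662989481 Fr(out+) -1.7406865235250233
t 18.18 p [0.5234 0.084  0.044 ] tx [-0.997  0.072 -0.   ] ty [ 0.072  0.997 -0.007] F [ -0.2 -11.7   9.8] tau [-1.84  0.06 -0.02] w 0.0127 q [ 0.03  0.39  1.87 -0.01  0.89 -1.46]
r 53.37510422294969 theta -2.874919123687614 Ft(resist) 11.558091662989481 Fr(out+) -1.7406865235250233
```

Emit:
send_rows --increments '[{"rx": 0, "ry": 0, "rz": 0, "x": -0.3, "y": 2, "z": 0, "jaw": -1}, {"rx": 0, "ry": 0, "rz": 0, "x": -0.3, "y": 2, "z": 0, "jaw": -1}]'

```text
time_s: 18.42
eef_pos: [0.5237, 0.086, 0.044]
tcp_rot: [-0.113, -3.139, 0.012]
ft_force: [-0.4, -11.4, 9.6]
grip_width: 0.013
gripper_force: 45.2
```

Emit:
send_rows --increments '[{"rx": 0, "ry": 0, "rz": 0, "x": -0.2, "y": 1, "z": 0, "jaw": -1}, {"rx": 0, "ry": 0, "rz": 0, "x": -0.2, "y": 1, "z": 0, "jaw": -1}]'

```text
time_s: 18.68
eef_pos: [0.5238, 0.0864, 0.044]
tcp_rot: [-0.112, -3.139, 0.013]
ft_force: [-1.6, -12.9, 10.2]
grip_width: 0.0125
gripper_force: 45.3
```

Emit:
send_rows --increments '[{"rx": 0, "ry": 0, "rz": 0, "x": -0.2, "y": 1.3, "z": 0, "jaw": -1}, {"rx": 0, "ry": 0, "rz": 0, "x": -0.2, "y": 1.3, "z": 0, "jaw": -1}]'

```text
time_s: 18.92
eef_pos: [0.524, 0.0875, 0.044]
tcp_rot: [-0.112, -3.139, 0.014]
ft_force: [-1.5, -13.4, 10.5]
grip_width: 0.0126
gripper_force: 45.3
```

Emit:
send_rows --increments '[{"rx": 0, "ry": 0, "rz": 0, "x": 0, "y": 0, "z": 0, "jaw": -1}]'

```text
time_s: 19.05
eef_pos: [0.524, 0.0876, 0.044]
tcp_rot: [-0.112, -3.139, 0.013]
ft_force: [-0.6, -13.4, 9.9]
grip_width: 0.013
gripper_force: 45.3
```

Emit:
send_rows --increments '[{"rx": 0, "ry": 0, "rz": 0, "x": 0, "y": -1, "z": -0.7, "jaw": -1}, {"rx": 0, "ry": 0, "rz": 0, "x": 0, "y": -2, "z": -1.5, "jaw": -1}]'

```text
time_s: 19.3
eef_pos: [0.524, 0.0873, 0.0443]
tcp_rot: [-0.115, -3.139, 0.008]
ft_force: [3.0, -7.6, -3.3]
grip_width: 0.013
gripper_force: 43.8
```

Emit:
send_rows --increments '[{"rx": 0, "ry": 0, "rz": 0, "x": 0, "y": -1.8, "z": 0.4, "jaw": -1}, {"rx": 0, "ry": 0, "rz": 0, "x": 0, "y": -1.8, "z": 0.4, "jaw": -1}]'

```text
time_s: 19.55
eef_pos: [0.524, 0.0869, 0.0442]
tcp_rot: [-0.116, -3.139, 0.004]
ft_force: [2.1, -5.9, 2.8]
grip_width: 0.0131
gripper_force: 44.5
```

Emit:
send_rows --increments '[{"rx": 0, "ry": 0, "rz": 0, "x": 0, "y": -1.5, "z": 0, "jaw": -0.3}, {"rx": 0, "ry": 0, "rz": 0, "x": 0, "y": -1.5, "z": 0, "jaw": -0.3}, {"rx": 0, "ry": 0, "rz": 0, "x": 0, "y": -1.5, "z": -2, "jaw": -0.3}, {"rx": 0, "ry": 0, "rz": 0, "x": 0, "y": -1.5, "z": -40, "jaw": -0.3}, {"rx": 0, "ry": 0, "rz": 0, "x": 0, "y": -1.5, "z": -90, "jaw": -0.3}, {"rx": 0, "ry": 0, "rz": 0, "x": 0, "y": -1.5, "z": -130, "jaw": -0.3}, {"rx": 0, "ry": 0, "rz": 0, "x": 0, "y": -1.5, "z": -130, "jaw": -0.3}]'

```text
time_s: 20.42
eef_pos: [0.5264, 0.0876, 0.178]
tcp_rot: [0.117, 3.132, 0.001]
ft_force: [0.1, 0.9, -0.1]
grip_width: 0.0297
gripper_force: 0.0
```

```bash
python3 - <<'E'
from h import *
st()
p,p2=wrist(); cv2.imwrite('pics/w9.png',p['color'][:,:,::-1])
for l in ['cam_handle','leaf_edge','board_edge']:
    r=nets.spot_point(p,l); print(l,[(np.round(q['position'],4).tolist(),round(q['conf'],2)) for q in r[:2]])
E
```

```text
t 20.43 p [0.5264 0.0876 0.178 ] tx [-0.997  0.074 -0.008] ty [0.074 0.997 0.001] F [ 0.1  0.9 -0.1] tau [-0.01  0.03 -0.03] w 0.0297 q [ 0.03  0.25  1.68  0.    1.2  -1.46]
cam_handle [([0.5269, 0.0861, 0.0583], 0.81)]
leaf_edge [([0.5821, 0.1143, 0.0335], 0.69)]
board_edge [([0.7038, -0.2472, -0.0015], 0.6)]
```

View pics/w9.png

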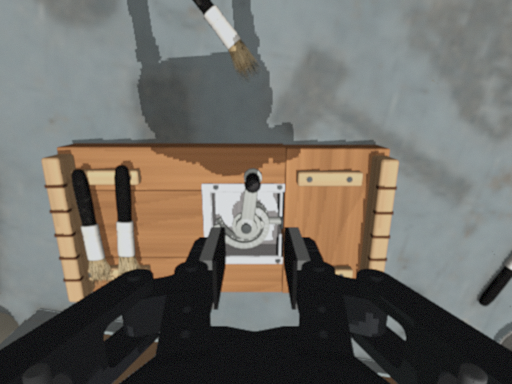

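The picture shows the joint closed flush (seam at u≈286). The knob is on the −x side at (252,180), the brushes are in place, and the gripper is clear. I'm handing in the job.

```bash
python3 -c "
from workcell import order; print(order.close_job())"
```

```text
the job is handed in; nothing more can be done
None
```

The leaf is joined flush to the board and the cam lock turned until tight (about 13 N at the knob). The brushes on the board are in place, the gripper is clear, and the job was handed in after about 20 s of the 64 s.

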